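Set the preset on the label dispenser

TASK

Set the thumbwheels on the label dispenser to 4-7-2, read from left to right, turning each wheel that needs it by pressing it in and rolling it under a fingertip until the digit clicks square into its window; press firmly enough to free the wheel, but never with more than about 15 N. Only when all three digits are right, press the load key fully down and let it come up again. Leave the things around the dispenser where they are.

Things in the scene. Friction and masses are not known exactly. Their poses are not given: they have to be found in the camera images.
- label_dispenser: grey bench label dispenser, 245 x 240 mm, fixed to the table; origin under its middle at table height; +x points to its rear (label roll, up to 109 mm high, and motor cover), -x to its front (robot side), z up. Its front block, x -110 to 10 mm, has a level deck 74 mm high with the thumbwheel bank on the left and the load key on the right
- crown_left (a point): nominal crown (topmost point) of the left wheel, 11 mm above the deck; axes as the dispenser's. The three black switch modules stand side by side along y, 32 mm apart; in each a grey knurled wheel, 52 mm in diameter, 12 mm wide, axle along y, stands out of a slot 9 mm proud of the module's face. The numeral, white on black, shows in a window 15.5 mm left (+y) of the crown
- crown_middle (a point): nominal crown of the middle wheel, as the left one's. Each module is snapped in by itself on a soft gasket, so it and its wheel really sit up to 3 mm higher or lower than these nominal points, each differently and fixed: the true height must be felt. Beside a wheel the module's face, 9 mm lower, is free for 20 mm to either side before the next wheel begins
- crown_right (a point): nominal crown of the right wheel, as the left one's. A detent roller above locks each sprung wheel: pressed straight down it starts to yield at about 3 N, sinks 1 mm for each 1.5 N more, turns freely from about 7 N and stops hard at about 10 N (4 to 4.5 mm down). Pressed in, it rolls with the fingertip without slipping, 16.3 mm a digit; at 5 N or less it stays locked or springs back
- wheel_left (a joint): left digit wheel (first digit); angle in rad: digit n stands in the window at n x 0.6283 (36 degrees a digit, 0 to 5.655), with end stops at 0 and 9: it does not run on from 9 to 0. The value grows when the crown is pushed away from the robot side (towards the dispenser's +x) and falls when it is drawn back (-x)
- wheel_middle (a joint): middle digit wheel (second digit), values and directions as for the left one. Let go within about a third of a digit of a whole digit, a pressed wheel springs up and centres itself there; about half-way between two digits it can hang (some wheels start so). A wheel may also start at its right digit
- wheel_right (a joint): right digit wheel (third digit), values and directions as for the left one
- load_key (a joint): load key: travel in m, 0 up, 0.006 fully down; a spring lifts it, fully down takes about 5 N
- load_key_top (a point): centre of the top of the load key, a round grey push button 22 mm across in a black collar 38 mm across, on the right of the deck, in one row with the three crowns along the dispenser's y; it stands 22 mm above the deck and is pressed straight down
- label_bundle_1: bystander: banded bundle of labels, 48 x 72 x 17 mm, left of the dispenser; origin under its centre
- tally_counter: bystander: round hand tally counter, 69 x 48 x 20 mm, right of the dispenser; origin under its centre
- stamp: bystander: wooden rubber stamp standing upright, 22 x 46 x 73 mm, right of the dispenser; origin under its centre

How it is judged:
By the outcome, as a careful person would: the job done as asked, in the order asked, and still so for the second after the job is handed in, with the robot touching nothing.
It also fails if it takes over 67 s, if anything falls off the work surface, if the arm or the gripper's body presses on something with over 40 N, if the wrist force passes 120 N, or if a joint passes its speed limit or range.

ROBOT

A 6-joint arm with a two-finger parallel gripper is mounted at the origin on the work surface; the furniture and walls round the work are solid. World frame = base frame: x ahead of the robot, y to its left, z up, the work surface at z = 0. Lengths are in m, angles in rad, forces in N, time in s.
With the tool pointing down it reaches from about 0.4 to 0.825 m from the base axis. Payload 7 kg.
Tool frame: the origin (TCP) lies between the finger pads; the fingertips stand 14 mm ahead of it and the grasp point (between the pads) lies 5 mm behind it; z points along the fingers, y is the line along which they close (so a half turn about z gives the same grasp; the last joint's range is limited). The gripper opens to 85 mm and grips with 20 to 120 N. Pads are 22 mm wide; open, the fingers measure 114 mm over their backs; the gripper's body (76 mm by 85 mm) begins 54 mm behind the grasp point. The pads swing forward as they close: fully open they stand 13 mm farther back than shut.
Start: joints at [1.407, 0.359, 0.012, 0, -1.224, -0.288], TCP at [0.295, 0.607, 0.245] pointing down, gripper open.
Joint ranges: [-3.07, 3.07], [-1.43, 2.12], [-1.02, 1.25], [-3.03, 1.67], [-3.05, -0], [-3.03, 3.03]. Speed limits (rad/s): [2.39, 2.39, 3.01, 3.14, 3.14, 3.14].

INTERFACE

Orientations are given as a unit quaternion [x, y, z, w].
In Python, from cell import ctrl, grab_frame, workorder gives the robot as it stands.
- The arm moves only by the tool play_rows, never from a script. Its arguments are lists of equal length, an entry for each row: "grip": the opening, from -1 (shut) to 1 (fully open); "dp": the shift along the tool's x, y, z in units of 0.2 m (1.0 is 0.2 m), a list of three; "spin": the turn about the tool's z in units of 180 degrees (1.0 is 180 degrees). A call has exactly 10 rows; each row shifts and turns the commanded pose from where the row before left it, along the tool's axes as they then stand; what a row does not reach is not made up. A row lasts 1/8 s, in which the tool goes at most 62.5 mm and 10.7 degrees, less where a joint would pass 70% of its speed; a pose out of reach is approached as far as the arm can. A call with a number of a shift or a turn outside -1 to 1 is refused whole. A call with a gripper value outside its range is refused whole. The fingers move at their own pace and stop on an object; the grip force is fixed at half the most. Time passes only in rows, so rows that do not move let the fingers close, or fill a call up. It gives the time, the measured TCP pose, the force, the opening and the grip force at its end, in the units of the state.
- ctrl.get_obs(): the state, without advancing time (a new reading comes with each control period).
- grab_frame(name): name is "side" or "top"; returns a dict with "pixels" (480x640x3 uint8, red, green, blue), "z_map" (480x640 float32, m along the optical axis (not along the pixel's ray), 0 where there is no reading), "fov_y" (degrees; the focal length in pixels is half the picture's height over the tangent of half this angle, whatever the lens; pixels are square), "cx", "cy" (the principal point, pixels), "R" (3x3) and "t" (3): a world point X has camera coordinates R X + t. Camera axes: x right, y down, z forward; pixel columns grow to the right and rows downward; lengths in m; the calibration is good to about 2 mm. A picture is of the moment at which its call begins.
- workorder.finish_job(): hands the job in; it is judged then, once.
The state is a dict: "time_s": time; "joint_positions": joint angles; "qd": joint speeds; "tau": joint torques, N m; "tool_pos": TCP position; "tcp_rot": TCP orientation; "force": force on the tool from outside, world axes, zero at the start; "moment": the same for the moment, N m; "width": finger opening in m; "grasp_force": force on a finger pad.
Only numpy, scipy, OpenCV 4.12 (cv2) and the standard library are available. Lean on these libraries where they do the work, as an engineer would, in place of code of your own. Each camera call takes 0.05 s, during which the arm holds its last target. There are 200 camera calls.

## Working session

There is one attempt and no reset: what is moved stays moved. The work goes in short steps, Python scripts to look and compute and a tool call to move; the robot and the scene stay as the last step left them, time stands still between calls to the robot, and variables do not carry over. Pictures are saved under pics/ and viewed, at most 10 in all, crops included, and the job is handed in when it is done.

Besides the shell and the picture viewer there is one more tool, called after "Request:" by a JSON object that holds its "name" and its "arguments". play_rows: Moves the arm, as the interface text tells. Its arguments: {"type":"object","properties":{"grip":{"type":"array","items":{"type":"number"}},"dp":{"type":"array","items":{"type":"array","items":{"type":"number","minimum":-1,"maximum":1}}},"spin":{"type":"array","items":{"type":"number","minimum":-1,"maximum":1}}},"required":["grip","dp","spin"]}

```bash
mkdir -p pics; ls; python3 - <<'E'
from cell import ctrl, grab_frame
import cv2,numpy as np
o=ctrl.get_obs();print(o)
for n in("top","side"):
    f=grab_frame(n);np.savez(f"pics/{n}0.npz",**f);cv2.imwrite(f"pics/{n}0.png",f["pixels"][...,::-1])
    print(n,f["fov_y"],f["cx"],f["cy"],f["R"],f["t"])
E
```

```text
pics
{'time_s': 0.0, 'joint_positions': array([ 1.40710408e+00,  3.59374897e-01,  1.10531453e-02, -3.56414940e-04,
       -1.22408682e+00, -2.88097990e-01]), 'qd': array([ 4.77310962e-05,  1.93940041e-03,  1.90395459e-03,  1.70738659e-04,
       -1.31843961e-03, -7.98082018e-04]), 'tau': array([-1.45642629e-03, -5.83325779e+01,  2.93409812e+01,  6.93644777e+00,
       -5.98968443e-03, -1.34380801e-05]), 'tool_pos': array([0.29451026, 0.6068511 , 0.24436779]), 'tcp_rot': array([ 9.74580084e-01, -2.24037903e-01, -1.17119785e-04,  8.14977447e-04]), 'force': array([ 1.22439698, -0.19215536, -0.44763657]), 'moment': array([0.00292273, 0.00266044, 0.05355893]), 'grasp_force': 0.0, 'width': 0.0852714979178985}
top 50.15374314130507 321.605183796671 238.12933521305155 [[-0.01643058 -0.99983312 -0.00798539]
 [-0.99734427  0.01695538 -0.07083023]
 [ 0.0709538   0.0068004  -0.99745642]] [0.09458732 0.58385817 1.01570908]
side 53.53666673251619 320.6606162584149 237.31958491167677 [[ 0.95781209 -0.28691621  0.01658566]
 [-0.12212282 -0.45856558 -0.8802293 ]
 [ 0.26015767  0.84106878 -0.47425867]] [-0.53168587  0.18197644  0.68791179]
```

View pics/top0.png

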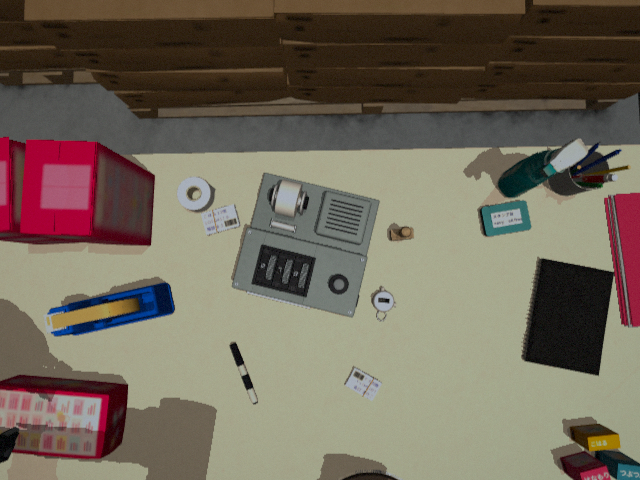

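View pics/side0.png

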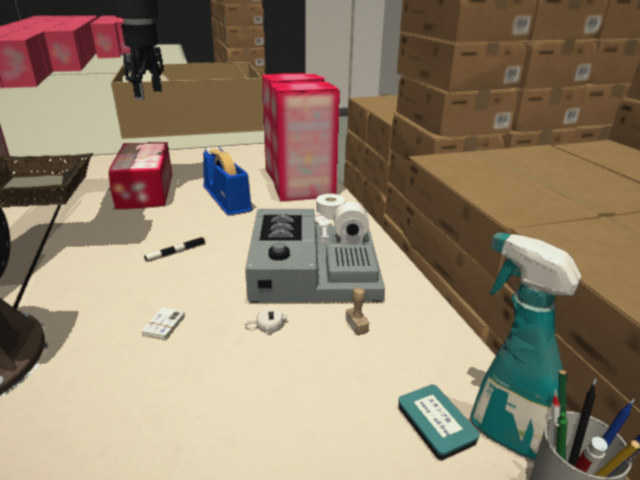

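The top view shows the dispenser around (305,245), with the black thumbwheel bank at about (282,270) and the load key at (338,283). The side view shows the bank at (282,228) and the key at (280,252).

```bash
cat > h.py <<'E'
import numpy as np,cv2
def load(n): return dict(np.load(f"pics/{n}.npz"))
def F(f): return 240/np.tan(np.radians(f["fov_y"])/2)
def ray(f,u,v,z):
    k=F(f);d=f["R"].T@np.array([(u-f["cx"])/k,(v-f["cy"])/k,1]);c=-f["R"].T@f["t"]
    return c+d*(z-c[2])/d[2]
def proj(f,X):
    p=np.asarray(X)@f["R"].T+f["t"];k=F(f);return np.stack([p[...,0]/p[...,2]*k+f["cx"],p[...,1]/p[...,2]*k+f["cy"]],-1)
def cloud(f):
    v,u=np.mgrid[:480,:640];k=F(f);z=f["z_map"]
    p=np.stack([(u-f["cx"])/k*z,(v-f["cy"])/k*z,z],-1);return (p-f["t"])@f["R"]
def blobs(f,box,zp,thr=60,mn=30):
    x0,y0,x1,y1=box;g=f["pixels"][y0:y1,x0:x1].max(2);m=(g<thr).astype(np.uint8)
    m=cv2.morphologyEx(m,cv2.MORPH_CLOSE,np.ones((3,3)))
    out=[]
    for c in cv2.findContours(m,cv2.RETR_EXTERNAL,cv2.CHAIN_APPROX_NONE)[0]:
        if cv2.contourArea(c)<mn: continue
        P=np.array([ray(f,a+x0,b+y0,zp)[:2] for a,b in c[:,0]],np.float32)
        out.append(cv2.minAreaRect((P*1000).astype(np.float32)))
    return out
E
python3 - <<'E'
from h import *
t=load("top0");s=load("side0")
for n,f,b in(("top",t,(245,240,360,300)),("side",s,(255,205,325,265))):
    P=cloud(f);x0,y0,x1,y1=b;z=P[y0:y1,x0:x1,2].ravel();print(n,np.histogram(z,bins=np.arange(.05,.12,.004)))
    for zp in(.074,): print(n,blobs(f,b,zp))
E
```

```text
top (array([  12,   26,   28,    8,  303, 3096, 1973,  316,  334,   80,   43,
         60,    2,    0,    0,    0,    0]), array([0.05 , 0.054, 0.058, 0.062, 0.066, 0.07 , 0.074, 0.078, 0.082,
       0.086, 0.09 , 0.094, 0.098, 0.102, 0.106, 0.11 , 0.114, 0.118]))
top [((494.4176330566406, 54.643218994140625), (36.27122116088867, 36.37113952636719), 43.94424057006836), ((521.3029174804688, 158.5643310546875), (107.88035583496094, 76.78211975097656), 75.12651824951172)]
side (array([  33,    7,    0,    5,    3, 1316, 1378,  240,  249,   85,   29,
         56,    0,    0,    0,    0,    0]), array([0.05 , 0.054, 0.058, 0.062, 0.066, 0.07 , 0.074, 0.078, 0.082,
       0.086, 0.09 , 0.094, 0.098, 0.102, 0.106, 0.11 , 0.114, 0.118]))
side [((495.3895263671875, 63.408042907714844), (42.480655670166016, 33.60269546508789), 76.78107452392578), ((521.9733276367188, 161.94912719726562), (102.49098205566406, 74.10240173339844), 75.20696258544922)]
```

```bash
cat >> h.py <<'E'
yaw=np.radians(-14.7); ex=np.array([np.cos(yaw),np.sin(yaw),0]); ey=np.array([-np.sin(yaw),np.cos(yaw),0])
B=np.array([.5215,.1590,.078])
def rect(f,path,S=6,xr=(-45,45),yr=(-65,65),z=.078):
    c=[(xr[1],yr[1]),(xr[1],yr[0]),(xr[0],yr[0]),(xr[0],yr[1])]
    W=int((yr[1]-yr[0])*S);H=int((xr[1]-xr[0])*S)
    src=np.array([proj(f,B*[1,1,0]+[0,0,z]+ex*a/1e3+ey*b/1e3) for a,b in c],np.float32)
    M=cv2.getPerspectiveTransform(src,np.float32([[0,0],[W,0],[W,H],[0,H]]))
    return cv2.warpPerspective(f["pixels"],M,(W,H),flags=cv2.INTER_CUBIC)[...,::-1]
E
python3 - <<'E'
from h import *
t=load("top0");s=load("side0")
for n,f in(("top",t),("side",s)):
    P=cloud(f).reshape(-1,3);d=P-B;a=d@ex*1e3;b=d@ey*1e3
    m=(abs(a)<45)&(abs(b)<65)&(P[:,2]>.0805)&(P[:,2]<.1)
    h,e=np.histogram(b[m],bins=np.arange(-66,66,4));print(n,list(zip(e[:-1].astype(int),h)))
    for c in(32,0,-32):
        k=m&(abs(b-c-0)<14);print(c,a[k].mean(),(a[k].min()+a[k].max())/2,b[k].mean(),P[k,2].max(),k.sum())
    m=(abs(a)<25)&(b<-85)&(b>-135)&(P[:,2]>.091)&(P[:,2]<.11);print("key",a[m].mean(),b[m].mean(),np.median(P[m,2]),m.sum())
cv2.imwrite("pics/rect0.png",np.vstack([rect(t,0,S=4),rect(s,0,S=4)])[:600])
E
```

```text
top [(np.int64(-66), np.int64(0)), (np.int64(-62), np.int64(0)), (np.int64(-58), np.int64(0)), (np.int64(-54), np.int64(0)), (np.int64(-50), np.int64(0)), (np.int64(-46), np.int64(27)), (np.int64(-42), np.int64(37)), (np.int64(-38), np.int64(34)), (np.int64(-34), np.int64(4)), (np.int64(-30), np.int64(0)), (np.int64(-26), np.int64(1)), (np.int64(-22), np.int64(0)), (np.int64(-18), np.int64(0)), (np.int64(-14), np.int64(25)), (np.int64(-10), np.int64(28)), (np.int64(-6), np.int64(31)), (np.int64(-2), np.int64(3)), (np.int64(2), np.int64(0)), (np.int64(6), np.int64(0)), (np.int64(10), np.int64(0)), (np.int64(14), np.int64(0)), (np.int64(18), np.int64(29)), (np.int64(22), np.int64(29)), (np.int64(26), np.int64(36)), (np.int64(30), np.int64(3)), (np.int64(34), np.int64(0)), (np.int64(38), np.int64(0)), (np.int64(42), np.int64(1)), (np.int64(46), np.int64(0)), (np.int64(50), np.int64(0)), (np.int64(54), np.int64(0)), (np.int64(58), np.int64(0))]
32 -0.5249031790878435 2.5416840570252646 24.71877188468845 0.0892792791776856 98
0 0.20594308892532673 0.08130622884522598 -7.385095024371614 0.
[... 742 characters left out ...]
), (np.int64(10), np.int64(0)), (np.int64(14), np.int64(5)), (np.int64(18), np.int64(32)), (np.int64(22), np.int64(14)), (np.int64(26), np.int64(14)), (np.int64(30), np.int64(2)), (np.int64(34), np.int64(0)), (np.int64(38), np.int64(0)), (np.int64(42), np.int64(0)), (np.int64(46), np.int64(0)), (np.int64(50), np.int64(0)), (np.int64(54), np.int64(0)), (np.int64(58), np.int64(0))]
32 0.4387623658509387 -0.9248682411081024 23.063785913301295 0.08816442411143448 62
0 -0.6676838950344288 -0.6670241537900816 -8.920233571610913 0.08630375404146964 55
-32 0.5956059275883423 1.2933536144785442 -41.10433194418859 0.08826560188494395 88
key -0.31354589274091205 -111.346177158545 0.09493060978320247 81
```

```bash
python3 - <<'E'
from h import *
im=np.vstack([rect(load("top0"),0,S=6,xr=(-25,25)),rect(load("side0"),0,S=6,xr=(-25,25))])
cv2.imwrite("pics/r1.png",cv2.convertScaleAbs(im[:600],alpha=1.6,beta=20));print(im.shape)
E
```

```text
(600, 780, 3)
```

View pics/r1.png

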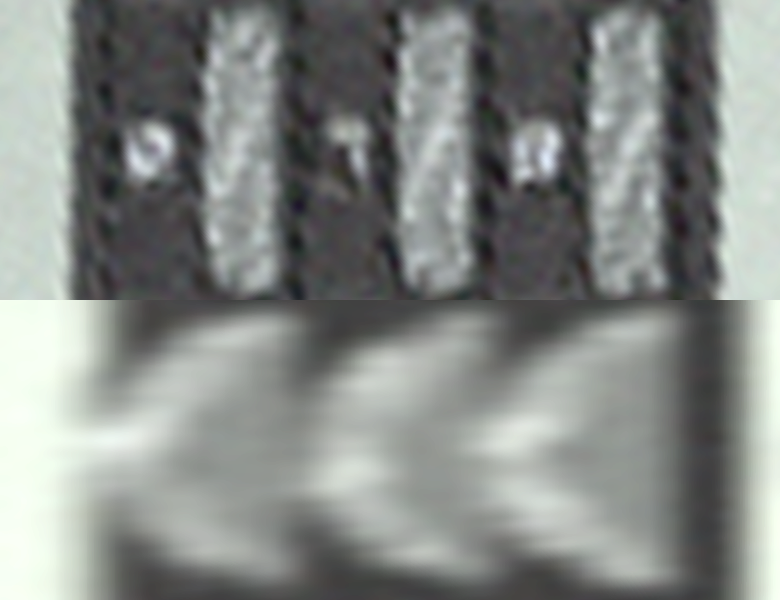

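The rectified view shows three numerals at about (150,152), (348,150) and (535,152), beside the wheels at (240,150), (435,150) and (628,150). They look like 0 or 8, 7, and 0, 2 or 8. I'll average several frames for a sharper read.

```bash
cat >> h.py <<'E'
def avg(n,k,name):
    from cell import grab_frame
    fs=[grab_frame(n) for _ in range(k)];f=fs[0]
    f["pixels"]=np.mean([g["pixels"] for g in fs],0).astype(np.float32)
    np.savez(f"pics/{name}.npz",**f);return f
def digits(f,path,S=22):
    g=f["pixels"];f=dict(f);f["pixels"]=np.clip(g,0,255).astype(np.float32)
    out=[]
    for c in(40,8,-24):
        im=rect(f,0,S=S,xr=(-12,12),yr=(c-8,c+8))
        im=cv2.cvtColor(np.ascontiguousarray(im),cv2.COLOR_BGR2GRAY)
        out.append(cv2.copyMakeBorder(cv2.normalize(im,None,0,255,cv2.NORM_MINMAX),0,0,4,4,cv2.BORDER_CONSTANT,value=255))
    im=np.hstack(out).astype(np.uint8);im=im[:, :800*1];cv2.imwrite(path,cv2.resize(im,None,fx=.7,fy=.7,interpolation=cv2.INTER_AREA))
E
python3 - <<'E'
from h import *
f=avg("top",16,"top1");digits(f,"pics/d1.png",S=22)
E
```

```text
(no output)
```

View pics/d1.png

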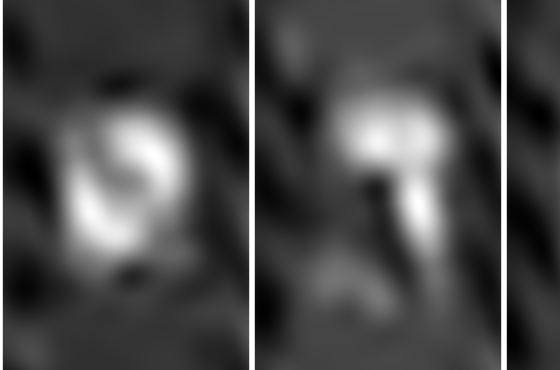

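The left numeral, centred at (125,185), is a closed ring with an oblique gap, so 0, 8 or 6. The middle one, at (395,170), has the outline of a 7, though 9 is possible. The third was cropped off, so I'll show all three at lower zoom.

```bash
sed -i 's/im=im\[:, :800\*1\];//; s/fx=.7,fy=.7/fx=1,fy=1/' h.py; python3 - <<'E'
from h import *
f=load("top1");digits(f,"pics/d2.png",S=15)
for c in(40,8,-24):
    u,v=proj(f,B+ey*c/1e3);u=int(round(u));v=int(round(v));print(f["pixels"][v-7:v+8,u-6:u+7].max(2).astype(int))
E
```

```text
[[ 92  39  31  30  30  30  32  31  32  33  32  29  14]
 [ 82  34  32  16  31  31  30  32  30  32  27  36  41]
 [ 52  28  34  14  28  31  29  32  32  33  26  30  90]
 [ 45  30  36  27  29  27  27  32  34  33  24  26 106]
 [ 38  30  28  36  35  37  23  27  30  27  29  41  94]
 [ 35  32  17  23  57  58  84  64  25  13  34  70 104]
 [ 29  35  13  17  76  66 112 114  44  17  26  90  76]
 [ 30  37  31  24 115  76  82 123  48  23  21  86  77]
 [ 32  29  35  43 124 104  92  85  33  31  39  80  87]
 [ 34  18  21  50  85 109  70  49  21  35  66  92  97]
 [ 38  14  18  31  49  31  48  49  23  34  85  91 115]
 [ 37  34  30  33  33  37  33  28  27  30 102  98 100]
 [ 26  44  33  30  32  32  32  36  38  40 109 110  92]
 [ 11  30  30  29  31  33  33  27  35  68  89  84  79]
 [ 14  29  31  31  31  33  33  26  27  73  96  89  74]]
[[ 93  92  51  29  22  30  33  34  34  32  33  25  19]
 [ 90  73  37  18  34  33  33  33  34  32  31  29  18]
 [100  62  29  14  39  34  34  33  33  32  28  38  42]
 [ 83  50  30  15  26  29  38  36  35  35  28  32  70]
 [ 81  42  28  24  10  37  49  44  31  26  27  15  99]
[... 677 characters left out ...]
17  37  32  32  34  34  35  33  30  22]
 [ 89  56  26   9  32  40  31  35  36  35  28  33  44]
 [ 97  57  29  16   8  51  39  45  32  30  28  19  58]
 [ 88  52  31  29  22  56  75  75  61  22  24  16  91]
 [ 84  37  17  34  47  99  89  88 113  42  34  25 117]
 [ 78  33   8  22  56 120  77 102 120  44  33  57  84]
 [ 60  29  13  14  63  98  74 140  75  26  24  73  80]
 [ 60  27  26  16  81 111  74 118  49  23  25  75  74]
 [ 37  14  32  25  48  25  48  49  19  34  23  86  89]
 [ 29   6  33  36  36  29  27  26  16  33  43  76  93]
 [ 30  12  30  33  33  35  35  36  27  22  61  97 107]
 [ 27  29  33  33  34  35  35  36  27  18  68 109 106]
 [ 17  35  34  33  33  33  36  33  31  24  84  90  83]]
```

View pics/d2.png

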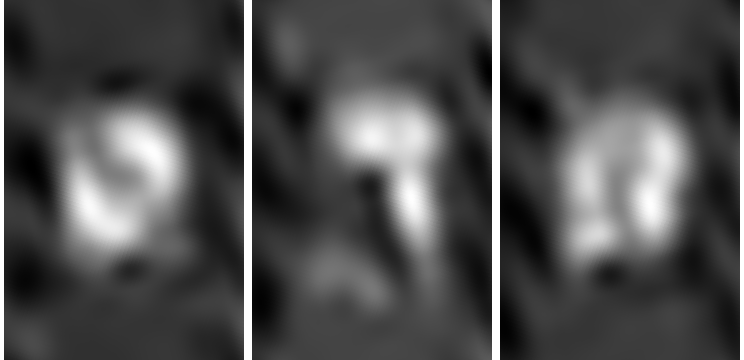

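Those pictures show the left numeral as a ring (0, 8 or 6) at (125,185). The middle numeral is taller, 7- or 9-like, at (385,180), and the right one is 0-, 8- or 9-like at (630,185). I'll settle them by rolling a wheel one digit and looking again. First I'll work out the approach.

```bash
cat > g.py <<'E'
import sys
from h import *
from cell import ctrl
from scipy.spatial.transform import Rotation as Ro
T=dict(L=24.3,M=-7.8,R=-39.9,K=-109.5)
def go(n,a,tipz):
    o=ctrl.get_obs();R=Ro.from_quat(o["tcp_rot"]).as_matrix()
    X=B*[1,1,0]+ey*T[n]/1e3+ex*a/1e3+[0,0,tipz/1e3+.014]
    Rt=np.stack([ex,-ey,[0,0,-1]],1)
    dz=(Ro.from_matrix(R.T@Rt)).as_rotvec(degrees=True)
    d=X-o["tool_pos"]
    p=o["tool_pos"]-B
    print("t",round(o["time_s"],2),"a",round(p@ex*1e3,1),"b",round(p@ey*1e3,1),"tip",round((o["tool_pos"][2]-.014)*1e3,2),"F",o["force"].round(2),"rot err deg",dz.round(2),"w",round(o["width"],4))
    print("dp total tool(aligned) units",(Rt.T@d/.2).round(4),"spin",(dz[2]/180).round(4), "dist mm",np.linalg.norm(d)*1e3)
if __name__=="__main__": go(sys.argv[1],float(sys.argv[2]),float(sys.argv[3]))
E
python3 g.py L -8 115
```

```text
t 0.9 a -333.1 b 376.0 tip 231.32 F [-0.34  0.48 -0.09] rot err deg [ -0.    -0.   -11.18] w 0.0854
dp total tool(aligned) units [1.6257 1.7586 0.5816] spin -0.0621 dist mm 492.89914461929504
```

Request:
{"name": "play_rows", "arguments": {"grip": [-1,-1,-1,-1,-1,-1,-1,-1,-1,-1], "dp": [[0,0,0],[0,0,0],[0.2,0.22,0],[0.2,0.22,0],[0.2,0.22,0],[0.2,0.22,0.05],[0.2,0.22,0.05],[0.2,0.22,0.05],[0.2,0.22,0.05],[0.2,0.22,0.05]], "spin": [-0.031,-0.031,0,0,0,0,0,0,0,0]}}

```text
time_s: 2.15
tool_pos: [0.5154, 0.1838, 0.1955]
tcp_rot: [0.992, -0.128, 0.0, -0.0]
force: [-0.1, 0.2, 1.3]
width: -0.0002
grasp_force: 0.0
```

```bash
python3 g.py L -7 92
```

```text
t 2.15 a -12.2 b 22.5 tip 181.48 F [-0.13  0.17  1.35] rot err deg [-0.04 -0.04 -0.  ] w -0.0002
dp total tool(aligned) units [ 0.0258 -0.0091  0.4474] spin -0.0 dist mm 89.64978749954457
```

Request:
{"name": "play_rows", "arguments": {"grip": [-1,-1,-1,-1,-1,-1,-1,-1,-1,-1], "dp": [[0.025,-0.009,0.15],[0,0,0.15],[0,0,0.09],[0,0,0.02],[0,0,0.01],[0,0,0.005],[0,0,0.005],[0,0,0],[0,0,0],[0,0,0]], "spin": [0,0,0,0,0,0,0,0,0,0]}}

```text
time_s: 3.4
tool_pos: [0.52, 0.186, 0.1094]
tcp_rot: [0.992, -0.128, 0.0, -0.0]
force: [0.1, -0.4, 0.4]
width: -0.0002
grasp_force: 0.0
```

```bash
python3 g.py L -7 84
```

```text
t 3.4 a -8.3 b 25.7 tip 95.42 F [ 0.12 -0.36  0.39] rot err deg [-0.01 -0.01 -0.02] w -0.0002
dp total tool(aligned) units [0.0063 0.007  0.0571] spin -0.0001 dist mm 11.57559021647782
```

Request:
{"name": "play_rows", "arguments": {"grip": [-1,-1,-1,-1,-1,-1,-1,-1,-1,-1], "dp": [[0.005,0.007,0.02],[0,0,0.01],[0,0,0.01],[0,0,0.005],[0,0,0.005],[0,0,0.005],[0,0,0],[0,0,0],[0,0,0],[0,0,0]], "spin": [0,0,0,0,0,0,0,0,0,0]}}

```text
time_s: 4.65
tool_pos: [0.5209, 0.1842, 0.0988]
tcp_rot: [0.992, -0.128, 0.0, -0.0]
force: [-0.6, -2.2, 6.8]
width: -0.0003
grasp_force: 3.2
```

```bash
python3 g.py L -7 82
```

```text
t 4.65 a -7.0 b 24.2 tip 84.83 F [-0.63 -2.2   6.78] rot err deg [-0.01 -0.04 -0.01] w -0.0003
dp total tool(aligned) units [-0.     -0.0004  0.0142] spin -0.0001 dist mm 2.8337809614780927
```

Request:
{"name": "play_rows", "arguments": {"grip": [-1,-1,-1,-1,-1,-1,-1,-1,-1,-1], "dp": [[0,0,0.004],[0,0,0.003],[0,0,0],[0.0205,0,0],[0.0205,0,0],[0.0205,0,0],[0.0205,0,0],[0,0,0],[0,0,0],[0,0,0]], "spin": [0,0,0,0,0,0,0,0,0,0]}}

```text
time_s: 5.9
tool_pos: [0.5372, 0.18, 0.0978]
tcp_rot: [0.992, -0.128, 0.001, -0.0]
force: [0.6, -3.3, 7.3]
width: 0.0
grasp_force: 3.8
```

```bash
python3 g.py L 9.3 82
```

```text
t 5.9 a 9.9 b 24.3 tip 83.79 F [ 0.62 -3.3   7.33] rot err deg [-0.02 -0.08 -0.  ] w 0.0
dp total tool(aligned) units [-0.0028 -0.0001  0.0089] spin -0.0 dist mm 1.8706614722401027
```

Request:
{"name": "play_rows", "arguments": {"grip": [-1,-1,-1,-1,-1,-1,-1,-1,-1,-1], "dp": [[0,0,-0.03],[0,0,-0.08],[-0.25,0,0],[-0.25,0,0],[-0.2,0,0],[0,0,0],[0,0,0],[0,0,0],[0,0,0],[0,0,0]], "spin": [0,0,0,0,0,0,0,0,0,0]}}

```text
time_s: 7.15
tool_pos: [0.4014, 0.2155, 0.1187]
tcp_rot: [0.992, -0.129, -0.0, 0.0]
force: [-1.0, -0.1, -0.3]
width: 0.0001
grasp_force: 0.0
```

```bash
python3 g.py L -7 95; python3 - <<'E'
from h import *
f=avg("top",4,"top2");digits(f,"pics/d3.png",S=15)
E
```

```text
t 7.15 a -130.5 b 24.1 tip 104.69 F [-1.03 -0.07 -0.31] rot err deg [ 0.03  0.01 -0.08] w 0.0001
dp total tool(aligned) units [ 0.6175 -0.0008  0.0484] spin -0.0004 dist mm 123.87824213320535
```

View pics/d3.png

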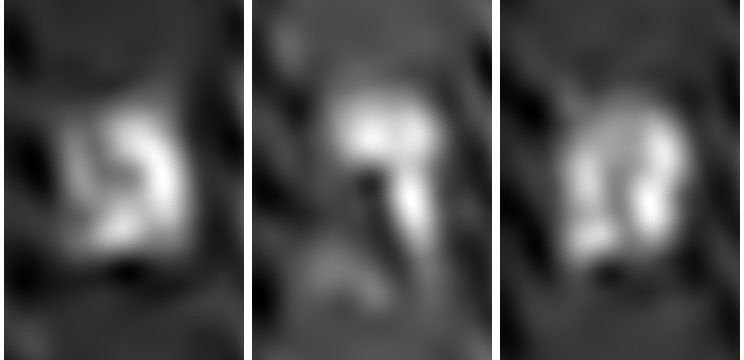

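The left numeral changed and stayed centred at (125,180), which fits 2→3 or 8→9; the others are unchanged. A second push on the left wheel will tell: it either becomes a 4 or stops.

Request:
{"name": "play_rows", "arguments": {"grip": [-1,-1,-1,-1,-1,-1,-1,-1,-1,-1], "dp": [[0.31,0,0],[0.3,0,0],[0,0,0.06],[0,0,0.03],[0,0,0.015],[0,0,0],[0,0,0],[0,0,0],[0,0,0],[0,0,0]], "spin": [0,0,0,0,0,0,0,0,0,0]}}

```text
time_s: 8.6
tool_pos: [0.5178, 0.1845, 0.0988]
tcp_rot: [0.992, -0.127, -0.0, 0.001]
force: [-2.0, -3.1, 6.5]
width: 0.0003
grasp_force: 3.1
```

```bash
python3 g.py L -8.3 83
```

```text
t 8.6 a -10.1 b 23.7 tip 84.8 F [-2.03 -3.07  6.55] rot err deg [0.06 0.   0.07] w 0.0003
dp total tool(aligned) units [ 0.0088 -0.0031  0.009 ] spin 0.0004 dist mm 2.5907221951789325
```

Request:
{"name": "play_rows", "arguments": {"grip": [-1,-1,-1,-1,-1,-1,-1,-1,-1,-1], "dp": [[0,0,0.005],[0,0,0.004],[0,0,0],[0.0205,0,0],[0.0205,0,0],[0.0205,0,0],[0.0205,0,0],[0,0,0],[0,0,0],[0,0,0]], "spin": [0,0,0,0,0,0,0,0,0,0]}}

```text
time_s: 9.85
tool_pos: [0.534, 0.1801, 0.0974]
tcp_rot: [0.992, -0.127, 0.0, 0.001]
force: [-1.5, -5.4, 8.5]
width: -0.0
grasp_force: 4.2
```

```bash
python3 g.py R -8 86
```

```text
t 9.85 a 6.7 b 23.6 tip 83.41 F [-1.5  -5.44  8.48] rot err deg [ 0.06 -0.03  0.09] w -0.0
dp total tool(aligned) units [-0.0735  0.3175 -0.013 ] spin 0.0005 dist mm 65.2322914374764
```

Request:
{"name": "play_rows", "arguments": {"grip": [-1,-1,-1,-1,-1,-1,-1,-1,-1,-1], "dp": [[0,0,-0.03],[0,0,-0.05],[-0.07,0.16,0],[0,0.157,0],[0,0,0.04],[0,0,0.02],[0,0,0.01],[0,0,0],[0,0,0],[0,0,0]], "spin": [0,0,0,0,0,0,0,0,0,0]}}

```text
time_s: 11.1
tool_pos: [0.5057, 0.123, 0.0986]
tcp_rot: [0.992, -0.128, 0.0, 0.0]
force: [-1.5, -4.6, 7.3]
width: -0.0005
grasp_force: 3.8
```

```bash
python3 g.py R -8 84
```

```text
t 11.1 a -6.2 b -38.8 tip 84.58 F [-1.52 -4.56  7.33] rot err deg [ 0.05 -0.02  0.04] w -0.0005
dp total tool(aligned) units [-0.0091  0.0054  0.0029] spin 0.0002 dist mm 2.2003126827561252
```

Request:
{"name": "play_rows", "arguments": {"grip": [-1,-1,-1,-1,-1,-1,-1,-1,-1,-1], "dp": [[0,0,0.006],[0.0205,0,0],[0.0205,0,0],[0.0205,0,0],[0.0205,0,0],[0,0,0],[0,0,-0.12],[-0.25,0,0],[-0.25,0,0],[-0.25,0,0]], "spin": [0,0,0,0,0,0,0,0,0,0]}}

```text
time_s: 12.35
tool_pos: [0.3751, 0.1577, 0.1207]
tcp_rot: [0.992, -0.128, 0.0, -0.0]
force: [0.1, 1.8, 0.6]
width: -0.0001
grasp_force: 0.0
```

```bash
python3 - <<'E'
from h import *
f=avg("top",6,"top3");digits(f,"pics/d4.png",S=15)
E
python3 g.py M -8 86
```

```text
t 12.65 a -139.7 b -38.1 tip 107.1 F [ 0.73  0.35 -0.1 ] rot err deg [-0.03 -0.03  0.02] w 0.0001
dp total tool(aligned) units [ 0.6583 -0.1513  0.1055] spin 0.0001 dist mm 136.72681172155055
```

View pics/d4.png

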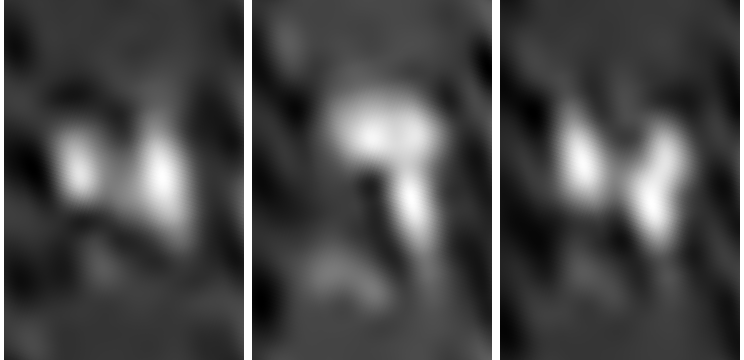

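The left and right windows now show the same two-stroke glyph, a 4, at (125,175) and (620,175). So left went 2→3→4 and is done. Right went 3→4 and needs −2. The middle numeral (330–440, 85–310) is taller than one digit, so it may be hanging half-way. I'll feel the middle next.

Request:
{"name": "play_rows", "arguments": {"grip": [-1,-1,-1,-1,-1,-1,-1,-1,-1,-1], "dp": [[0.22,-0.05,0],[0.22,-0.05,0],[0.23,-0.05,0],[0,0,0.06],[0,0,0.03],[0,0,0.015],[0,0,0.01],[0,0,0],[0,0,0],[0,0,0]], "spin": [0,0,0,0,0,0,0,0,0,0]}}

```text
time_s: 13.9
tool_pos: [0.513, 0.1516, 0.0988]
tcp_rot: [0.992, -0.128, 0.0, 0.0]
force: [0.0, -3.3, 5.9]
width: -0.0002
grasp_force: 2.5
```

```bash
python3 g.py M -5 83
```

```text
t 13.9 a -6.4 b -9.4 tip 84.85 F [ 0.01 -3.34  5.94] rot err deg [-0.   -0.04  0.03] w -0.0002
dp total tool(aligned) units [ 0.0069 -0.0078  0.0092] spin 0.0001 dist mm 2.783791015657826
```

Request:
{"name": "play_rows", "arguments": {"grip": [-1,-1,-1,-1,-1,-1,-1,-1,-1,-1], "dp": [[0,-0.005,0.006],[0,0,0.005],[0,0,0],[0.0145,0,0],[0.0145,0,0],[0,0,0],[0,0,0],[0,0,0],[0,0,0],[0,0,0]], "spin": [0,0,0,0,0,0,0,0,0,0]}}

```text
time_s: 15.15
tool_pos: [0.5191, 0.1511, 0.0971]
tcp_rot: [0.992, -0.128, 0.001, -0.0]
force: [-0.6, -4.3, 7.9]
width: 0.0002
grasp_force: 3.8
```

```bash
python3 g.py R 8 84
```

```text
t 15.15 a -0.3 b -8.2 tip 83.06 F [-0.62 -4.27  7.86] rot err deg [-0.02 -0.08  0.04] w 0.0002
dp total tool(aligned) units [ 0.0414  0.1584 -0.0047] spin 0.0002 dist mm 32.760356144183966
```

Request:
{"name": "play_rows", "arguments": {"grip": [-1,-1,-1,-1,-1,-1,-1,-1,-1,-1], "dp": [[0,0,-0.03],[0,0,-0.05],[0.041,0.158,0],[0,0,0.04],[0,0,0.03],[0,0,0.006],[0,0,0],[0,0,0],[0,0,0],[0,0,0]], "spin": [0,0,0,0,0,0,0,0,0,0]}}

```text
time_s: 16.4
tool_pos: [0.5196, 0.1186, 0.0973]
tcp_rot: [0.992, -0.128, 0.0, 0.0]
force: [-1.0, -4.7, 9.7]
width: -0.0002
grasp_force: 4.6
```

```bash
python3 g.py R 8 84
```

```text
t 16.4 a 8.4 b -39.5 tip 83.3 F [-0.96 -4.74  9.68] rot err deg [ 0.04 -0.06  0.05] w -0.0002
dp total tool(aligned) units [-0.002   0.0019 -0.0035] spin 0.0003 dist mm 0.8897149879890248
```

Request:
{"name": "play_rows", "arguments": {"grip": [-1,-1,-1,-1,-1,-1,-1,-1,-1,-1], "dp": [[0,0,-0.003],[-0.0205,0,0],[-0.0205,0,0],[-0.0205,0,0],[-0.0205,0,0],[0,0,0],[0,0,-0.06],[0.082,0,0],[0,0,0.04],[0,0,0.02]], "spin": [0,0,0,0,0,0,0,0,0,0]}}

```text
time_s: 17.65
tool_pos: [0.5203, 0.1192, 0.097]
tcp_rot: [0.992, -0.128, 0.001, -0.001]
force: [1.2, 1.0, 9.5]
width: 0.0001
grasp_force: 4.7
```

Request:
{"name": "play_rows", "arguments": {"grip": [-1,-1,-1,-1,-1,-1,-1,-1,-1,-1], "dp": [[0,0,0],[-0.0205,0,0],[-0.0205,0,0],[-0.0205,0,0],[-0.0205,0,0],[0,0,0],[0,0,-0.12],[-0.21,0,0],[-0.21,0,0],[-0.21,0,0]], "spin": [0,0,0,0,0,0,0,0,0,0]}}

```text
time_s: 18.9
tool_pos: [0.3798, 0.1544, 0.1203]
tcp_rot: [0.992, -0.129, -0.001, 0.001]
force: [0.0, 1.5, -0.3]
width: 0.0001
grasp_force: 0.0
```

```bash
python3 - <<'E'
from h import *
f=avg("top",6,"top4");digits(f,"pics/d5.png",S=15)
E
python3 g.py M -8 86
```

```text
t 19.2 a -134.2 b -39.5 tip 106.92 F [-0.28 -0.15  0.01] rot err deg [ 0.02  0.   -0.02] w -0.0001
dp total tool(aligned) units [ 0.6309 -0.1583  0.1046] spin -0.0001 dist mm 131.769866365475
```

View pics/d5.png

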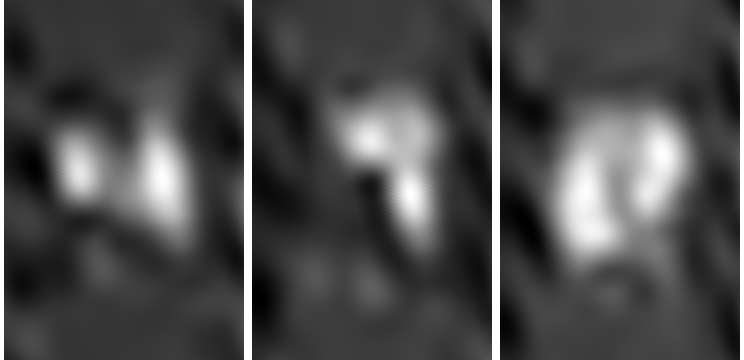

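The right window at (620,180) now matches the 2 seen earlier in the left window, and the left still shows 4. The middle has settled into one digit, spanning (330–440, 100–255), with a top-left blob and a right stem, which reads as 7 or 9. I'll check the pixel values.

```bash
python3 - <<'E'
from h import *
for n in("top1","top4"):
    f=load(n);u,v=np.round(proj(f,B+ey*.008)).astype(int);print(n);print(f["pixels"][v-7:v+8,u-5:u+6].mean(2).astype(int))
f=load("top4");u,v=np.round(proj(f,B+ey*.04)).astype(int);print("L4");print(f["pixels"][v-7:v+8,u-5:u+6].mean(2).astype(int))
# sub-pixel centroid-aligned correlation with drawn-free seen digits
E
```

```text
top1
[[ 90  50  28  22  30  31  32  33  31  33  24]
 [ 72  37  17  33  32  32  32  33  32  31  29]
 [ 61  28  13  39  33  33  33  32  32  28  37]
 [ 49  30  14  26  28  38  35  34  34  28  30]
 [ 41  28  24   9  37  49  44  31  26  26  14]
 [ 36  17  26  21  55  80  74  61  20  30  19]
 [ 28  10  24  28  50  88  87  86  31  30  53]
 [ 29  12  16  28  30  29  81  56  21  21  76]
 [ 26  24  19  26  28  28 101  41  21  22  80]
 [ 17  28  33  39  25  26  85  37  25  22  80]
 [  8  23  44  48  40  20  54  23  20  35  77]
 [ 10  28  34  34  50  29  44  23  15  56  92]
 [ 25  30  32  31  32  33  36  24  19  74 108]
 [ 35  30  32  32  33  32  31  29  26  97  95]
 [ 34  31  32  33  32  32  28  37  44 110  93]]
top4
[[ 99  55  34  25  33  35  34  37  35  36  28]
 [ 82  41  22  37  35  35  36  35  34  34  33]
 [ 58  32  14  41  36  35  36  35  38  30  42]
 [ 59  34  15  28  35  39  37  38  37  31  32]
 [ 53  32  26  15  44  36  48  42  30  30  20]
 [ 41  21  30  20  60  90  81  72  26  35  22]
 [ 30  12  28  29  54 115  97  93  35  34  54]
 [ 32  15  17  32  34  33 102  65  23  25  85]
 [ 29  2
[... 330 characters left out ...]
  33  31  32  32  34  35  35  38  34  31]
 [ 36  36  21  34  33  34  33  35  34  30  40]
 [ 32  36  13  32  34  35  34  35  35  29  35]
 [ 31  37  29  31  30  36  35  36  37  29  24]
 [ 32  32  39  20  20  34  46  46  33  30  36]
 [ 36  19  25  64  46  27  59  46  21  39  63]
 [ 37  16  17 117  77  48 102  42  20  32  98]
 [ 39  34  29 115  78  86 141  56  23  30 120]
 [ 30  39  27  30  57  95 132  50  35  64 106]
 [ 21  23  24  42  29  54  93  37  38  99  97]
 [ 15  20  25  51  35  29  51  25  30 103  78]
 [ 37  34  34  37  39  33  31  30  22  97  76]
 [ 46  34  34  34  34  34  40  41  41  80  92]
 [ 33  34  33  34  35  36  30  35  64  76  95]
 [ 30  33  32  35  35  37  30  32  72  89 105]]
```

```bash
python3 - <<'E'
from h import *
for n in("top1","top2","top3","top4"):
    f=load(n);P=cloud(f).reshape(-1,3);d=P-B;a=d@ex*1e3;b=d@ey*1e3;g=f["pixels"].mean(2).ravel()
    r=[]
    for c in(24.3,-7.8,-39.9):
        m=(abs(a)<7)&(abs(b-c)<5);w=(abs(a)<11)&(abs(b-c-15.5)<6)
        q=np.clip(g[w]-48,0,None);face=(abs(a)<20)&(abs(b-c-15.5)<6)
        r+=[round(np.median(P[m,2])*1e3,2),round(np.median(P[face,2])*1e3,2),(round((q*a[w]).sum()/q.sum(),2),round((q*b[w]).sum()/q.sum()-c-15.5,2),int(q.sum()))]
    print(n,r)
E
```

```text
top1 [np.float64(84.05), np.float64(76.22), (np.float64(-0.15), np.float64(0.7), 750), np.float64(83.77), np.float64(75.0), (np.float64(1.36), np.float64(-1.08), 344), np.float64(85.28), np.float64(76.51), (np.float64(-0.16), np.float64(0.19), 859)]
top2 [np.float64(85.27), np.float64(76.11), (np.float64(-0.1), np.float64(-0.1), 998), np.float64(83.87), np.float64(74.75), (np.float64(1.24), np.float64(-0.83), 473), np.float64(85.53), np.float64(76.66), (np.float64(-0.17), np.float64(0.29), 1086)]
top3 [np.float64(85.34), np.float64(75.98), (np.float64(0.19), np.float64(-0.07), 618), np.float64(84.1), np.float64(74.79), (np.float64(1.2), np.float64(-0.89), 448), np.float64(85.24), np.float64(76.39), (np.float64(0.19), np.float64(0.06), 714)]
top4 [np.float64(85.23), np.float64(76.06), (np.float64(0.18), np.float64(0.02), 622), np.float64(83.69), np.float64(75.12), (np.float64(1.24), np.float64(-0.89), 447), np.float64(86.35), np.float64(76.61), (np.float64(-0.31), np.float64(0.7), 1051)]
```

The numbers settle the middle wheel. Its ink (about 447, against about 1000 for 2 or 3 and 620 for 4), its top-heavy centroid, and the 4-pixel bar with no loop all say 7. It is unchanged and centred. Left is 4, with the same centroid and ink as the right's 4 had. Right is 2. All three are right, so next is the load key.

```bash
python3 g.py K -0.5 101
```

```text
t 19.2 a -134.2 b -39.5 tip 106.92 F [-0.28 -0.15  0.01] rot err deg [ 0.02  0.   -0.02] w -0.0001
dp total tool(aligned) units [0.6684 0.3502 0.0296] spin -0.0001 dist mm 151.0354503801999
```

Request:
{"name": "play_rows", "arguments": {"grip": [-1,-1,-1,-1,-1,-1,-1,-1,-1,-1], "dp": [[0,0.15,-0.04],[0.17,0.15,0],[0.25,0.05,0],[0.248,0,0],[0,0,0.04],[0,0,0.03],[0,0,0],[0,0,0],[0,0,0],[0,0,0]], "spin": [0,0,0,0,0,0,0,0,0,0]}}

```text
time_s: 20.45
tool_pos: [0.4928, 0.0534, 0.1155]
tcp_rot: [0.992, -0.128, 0.0, -0.0]
force: [0.6, 0.5, -0.9]
width: 0.0001
grasp_force: 0.0
```

```bash
python3 g.py K -0.5 89.5
```

```text
t 20.45 a -1.0 b -109.4 tip 101.53 F [ 0.56  0.5  -0.88] rot err deg [-0.03 -0.04  0.01] w 0.0001
dp total tool(aligned) units [0.0025 0.0005 0.0602] spin 0.0 dist mm 12.041284850494307
```

Request:
{"name": "play_rows", "arguments": {"grip": [-1,-1,-1,-1,-1,-1,-1,-1,-1,-1], "dp": [[0,0,0.02],[0,0,0.015],[0,0,0.01],[0,0,0.01],[0,0,0.004],[0,0,0],[0,0,0],[0,0,0],[0,0,0],[0,0,0]], "spin": [0,0,0,0,0,0,0,0,0,0]}}

```text
time_s: 21.7
tool_pos: [0.4928, 0.0532, 0.104]
tcp_rot: [0.992, -0.128, 0.0, -0.0]
force: [-4.3, 2.0, 11.1]
width: 0.0001
grasp_force: 5.4
```

```bash
python3 g.py K -0.5 89.5
```

```text
t 21.7 a -0.9 b -109.6 tip 89.98 F [-4.28  1.99 11.13] rot err deg [-0.02 -0.02 -0.01] w 0.0001
dp total tool(aligned) units [ 0.0019 -0.0005  0.0024] spin -0.0001 dist mm 0.6121923892835479
```

Request:
{"name": "play_rows", "arguments": {"grip": [-1,-1,-1,-1,-1,-1,-1,-1,-1,-1], "dp": [[0,0,-0.02],[0,0,-0.03],[0,0,-0.1],[-0.25,0,0],[-0.25,0,0],[-0.25,0,0],[0,0,0],[0,0,0],[0,0,0],[0,0,0]], "spin": [0,0,0,0,0,0,0,0,0,0]}}

```text
time_s: 22.95
tool_pos: [0.3481, 0.0909, 0.1331]
tcp_rot: [0.992, -0.129, -0.0, 0.0]
force: [-0.3, -0.6, -0.2]
width: 0.0002
grasp_force: 0.0
```

```bash
python3 - <<'E'
from h import *
f=avg("top",6,"top5");digits(f,"pics/d6.png",S=15)
P=cloud(f).reshape(-1,3);d=P-B;a=d@ex*1e3;b=d@ey*1e3
m=(abs(a+.5)<8)&(abs(b+109)<8);print("key z",np.median(P[m,2]))
m0=cloud(load("top1")).reshape(-1,3)[m,2];print(np.median(m0))
g=np.abs(f["pixels"]-load("top1")["pixels"]).mean(2)
for n,(x,y) in dict(bundle=(221,219),tally=(383,302),stamp=(401,233)).items(): print(n,g[y-18:y+18,x-18:x+18].mean())
E
```

```text
key z 0.09425926899570478
0.09429588076719488
bundle 9.90072
tally 9.731701
stamp 9.125342
```

View pics/d6.png

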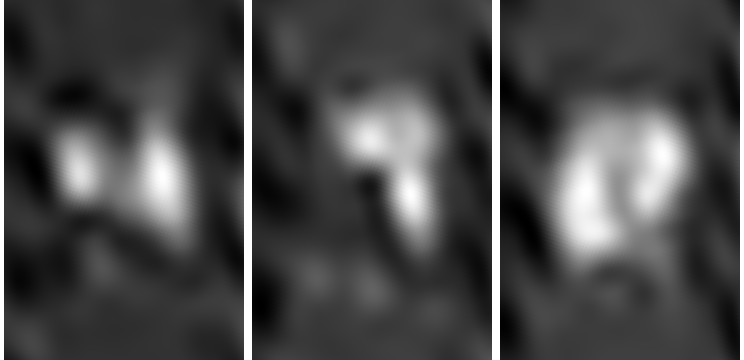

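Left shows 4 at (125,175), middle 7 at (395,170) and right 2 at (620,180), unchanged since before the key press, and the key is back up. Before handing in I'll check with averaged depth that no wheel is hanging, since a hanging wheel sits lower.

```bash
python3 - <<'E'
from h import *
from cell import grab_frame
Z=[];
for _ in range(12):
    f=grab_frame("top");Z.append(f["z_map"])
f["z_map"]=np.mean(Z,0)
def st(f,l):
    P=cloud(f).reshape(-1,3);d=P-B;a=d@ex*1e3;b=d@ey*1e3
    print(l,[(round(np.mean(P[(abs(a)<7)&(abs(b-c)<5),2])*1e3,2),round(np.median(P[(abs(a)<20)&(abs(b-c-15.5)<5),2])*1e3,2)) for c in(24.3,-7.8,-39.9)])
st(f,"now")
for n in("top0","top1","top2","top3","top4","top5"): st(load(n),n)
# middle numeral: shift along dispenser x, earlier v. now
def pat(n,c):
    g=load(n);g["pixels"]=g["pixels"].astype(np.float32);im=rect(g,0,S=10,xr=(-12,12),yr=(c-7,c+7));return np.ascontiguousarray(im.mean(2),np.float32)
for p,q,c in(("top1","top3",8.3),("top3","top4",8.3),("top4","top5",8.3),("top4","top5",40),("top4","top5",-24)): print(p,q,c,cv2.phaseCorrelate(pat(p,c),pat(q,c)),np.abs(pat(p,c)-pat(q,c)).mean())
E
```

```text
now [(np.float64(87.1), np.float64(76.14)), (np.float64(93.84), np.float64(75.14)), (np.float64(89.87), np.float64(76.7))]
top0 [(np.float64(84.99), np.float64(75.97)), (np.float64(83.92), np.float64(75.29)), (np.float64(85.63), np.float64(76.34))]
top1 [(np.float64(84.47), np.float64(76.31)), (np.float64(83.84), np.float64(75.02)), (np.float64(85.46), np.float64(76.67))]
top2 [(np.float64(85.38), np.float64(76.06)), (np.float64(83.79), np.float64(74.84)), (np.float64(85.6), np.float64(76.71))]
top3 [(np.float64(85.29), np.float64(75.99)), (np.float64(83.76), np.float64(74.88)), (np.float64(85.5), np.float64(76.41))]
top4 [(np.float64(84.97), np.float64(76.02)), (np.float64(83.87), np.float64(75.12)), (np.float64(85.78), np.float64(76.66))]
top5 [(np.float64(85.27), np.float64(76.09)), (np.float64(84.02), np.float64(74.88)), (np.float64(85.62), np.float64(76.85))]
top1 top3 8.3 ((0.11127861534623662, 0.03821914951628003), 0.9026525277782369) 3.5078046
top3 top4 8.3 ((-0.003797494432561166, 0.03541799333136453), 0.8793922870799348) 2.9521751
top4 top5 8.3 ((-0.056104790557213846, 0.00960708596500126), 0.8803320409799064) 1.3348318
top4 top5 40 ((0.04253912354285205, -0.037935610479479465), 0.903410285766478) 1.329946
top4 top5 -24 ((-0.04984564173761896, -0.027235013645253048), 0.823533006729903) 1.3016622
```

```bash
python3 - <<'E'
from h import *
def pat(n,c):
    g=load(n);g["pixels"]=g["pixels"].astype(np.float32);im=rect(g,0,S=10,xr=(-12,12),yr=(c-5,c+5));return im.mean(2)
for c in(8,40,-24):
    for n in("top1","top2","top3","top4","top5"):
        p=pat(n,c).mean(1).reshape(24,10).mean(1);print(c,n,p.astype(int))
for n in("top3","top5"):
    f=load(n);u,v=np.round(proj(f,B+ey*.008)).astype(int);print(f["pixels"][v-5:v+6,u-4:u+5].mean(2).astype(int))
E
```

```text
8 top1 [32 32 33 33 32 34 42 55 66 67 57 46 43 43 41 37 36 38 41 39 35 32 31 32]
8 top2 [36 36 37 37 37 39 48 61 73 76 64 52 49 49 45 42 41 43 45 44 39 36 36 36]
8 top3 [34 34 36 36 36 37 46 60 72 73 63 50 47 47 45 41 39 42 45 43 38 35 35 35]
8 top4 [35 35 36 37 36 37 46 61 74 77 67 56 53 51 45 38 35 35 38 40 38 36 35 35]
8 top5 [34 34 35 35 35 36 45 60 73 76 67 55 51 51 45 38 34 35 38 39 38 35 34 34]
40 top1 [30 31 31 30 27 25 31 48 67 78 80 78 79 81 79 73 60 42 32 31 32 31 31 31]
40 top2 [34 35 36 36 36 37 46 61 76 87 90 89 91 91 90 85 66 38 24 28 33 35 35 36]
40 top3 [33 34 35 35 36 35 33 37 50 69 87 97 94 77 56 41 35 33 34 35 35 34 33 33]
40 top4 [34 34 35 35 36 36 33 37 50 69 87 97 94 78 56 42 37 34 34 34 35 34 34 35]
40 top5 [33 33 34 34 35 34 32 36 49 67 86 96 93 76 55 42 35 33 33 34 35 34 33 34]
-24 top1 [33 33 33 33 33 34 41 54 68 80 87 88 86 83 80 76 61 39 28 29 33 34 34 34]
-24 top2 [37 37 37 37 36 39 47 60 75 88 96 97 95 92 89 85 68 44 32 34 38 40 38 38]
-24 top3 [36 36 36 36 36 36 35 43 59 77 92 99 93 79 61 45 36 36 39 40 39 38 37 37]
-24 top4 [37 37 37 37 34 33 38 53 71
[... 289 characters left out ...]
11  27  30  54  95  94  92  36  33]
 [ 15  19  30  34  33  87  62  25  25]
 [ 25  22  30  31  31 109  43  22  25]
 [ 30  36  41  28  30  93  40  27  26]
 [ 26  49  54  43  22  60  25  20  38]
 [ 30  38  38  54  32  48  27  18  60]
 [ 34  35  35  34  35  40  28  23  80]]
[[ 30  12  42  34  32  34  36  34  31]
 [ 34  17  31  33  37  38  36  36  32]
 [ 32  23  12  42  35  47  41  29  30]
 [ 21  28  22  58  90  80  72  25  32]
 [ 11  27  31  54 112  95  91  34  34]
 [ 12  15  30  32  32 102  62  24  21]
 [ 24  23  29  30  32 129  52  26  26]
 [ 31  36  29  27  27  90  39  26  26]
 [ 25  48  39  41  23  50  22  20  43]
 [ 32  36  38  52  30  27  23  16  71]
 [ 33  32  35  34  35  40  27  22  86]]
```

```bash
python3 -c "
from cell import workorder
print(workorder.finish_job())"
```

```text
the job is handed in; nothing more can be done
None
```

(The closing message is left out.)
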